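Seat a drill guide on its hidden pin and hold it down

ROBOT

A 6-joint arm with a two-finger parallel gripper is mounted at the origin on the work surface. World frame = base frame: x ahead of the robot, y to its left, z up, the work surface at z = 0. Lengths are in m, angles in degrees, forces in N, time in s.
With the tool pointing down it reaches from about 0.4 to 0.825 m from the base axis. Payload 7 kg.
Tool frame: the origin (TCP) lies midway between the tips of the shut fingers; the grasp point (between the pads) lies 19 mm behind it (ctrl.grasp_offset is the distance from the TCP to the grasp point, in m); z points along the fingers, x is the direction in which the jaws open and shut, and the axes are right-handed (so a half turn about z gives the same grasp; the last joint's range is limited). The gripper opens to 88 mm and grips with 3 to 60 N. Pads are 19 mm wide; open, the fingers measure 130 mm over their backs; the gripper's body (78 mm by 193 mm) begins 47 mm behind the grasp point.
Start: joints at [83.027, 20.546, 0.682, 0, -70.136, -16.507], TCP at [0.269, 0.619, 0.227] pointing down, gripper open.
Joint ranges: [-176.03, 176.03], [-82.01, 121.73], [-58.28, 71.71], [-173.87, 95.51], [-174.79, -0.11], [-173.66, 173.66]. Speed limits (degrees/s): [136.94, 136.94, 172.46, 180, 180, 180].

INTERFACE

Orientations are given as [roll, pitch, yaw] about the fixed x, y, z axes, in that order (R = Rz(yaw) Ry(pitch) Rx(roll)).
In Python, from plant import sensors, snapshot, order, ctrl gives the robot as it stands.
- The arm moves only by the tool send_rows, never from a script. Its argument "commands" is a list of rows, each a list of 3 entries, a list of its own where there are three numbers: the closure, from 0 (fully open) to 1 (shut), then the shift along the world's x, y, z in units of 0.25 m (1.0 is 0.25 m), then the turn, a rotation vector about the world's x, y, z in units of 360 degrees (1.0 is 360 degrees). In form: [[hand, [x, y, z], [ax, ay, az]], ...]. A call has 1 to 12 rows; each row shifts and turns the pose as measured when the row begins; what a row does not reach is not made up. A row lasts 1/10 s, in which the tool goes at most 50 mm and 8.59 degrees, less where a joint would pass 70% of its speed; a pose out of reach is approached as far as the arm can. A call with a number of a shift or a turn outside -1 to 1 is refused whole. A call with a gripper value outside its range is refused whole. The fingers move at their own pace and stop on an object; the grip force is fixed at half the most. Time passes only in rows, so rows that do not move let the fingers close. It gives the time, the measured TCP pose, the force and the opening at its end, in the units of the state.
- sensors.get_obs(): the state, without advancing time (a new reading comes with each control period).
- snapshot(name): name is "scene" or "top" or "wrist"; returns a dict with "color" (480x640x3 uint8, blue, green, red), "z_map" (480x640 float32, m along the optical axis (not along the pixel's ray), 0 where there is no reading), "mtx" (3x3 intrinsics, pixels), "xyz" and "attitude" of the camera in the world. Camera axes: x right, y down, z forward; pixel columns grow to the right and rows downward; lengths in m; the calibration is good to about 2 mm. The wrist camera is an equidistant fisheye: a pixel r from the principal point sees the ray r / f radians off the axis. A picture is of the moment at which its call begins.
- order.close_job(): hands the job in, once; it reports no verdict.
The state is a dict: "clock": time; "joint_pos": joint angles; "qvel": joint speeds; "tau": joint torques, N m; "tool_pos": TCP position; "orientation": TCP orientation; "force": force on the tool from outside, world axes, zero at the start; "moment": the same for the moment, N m; "opening": finger opening in m.
Only numpy, scipy, OpenCV 4.12 (cv2) and the standard library are available. Lean on these libraries where they do the work, as an engineer would, in place of code of your own. Each camera call takes 0.05 s, during which the arm holds its last target.

TASK

Pick up the drill guide plate by its knob and lay it in the channel of the drill jig, lengthwise between its walls, with its near edge about flush with the channel's open end. Then slide it along the channel towards the end plate until its blind slot drops over the locating pin underneath, press it fully down against the sprung bed, and finish while still holding it pressed down, ready for drilling. Leave the other things on the bench alone.

Things in the scene. Friction and masses are not known exactly. Their poses are not given: they have to be found in the camera images.
- guide_mid (a point): Drill guide: loose aluminium plate 130 x 90 x 14 mm (x, y, z), 0.34-0.50 kg, with a drill bush near each corner and, mid-top, an upright black round knob 30 mm diameter, 34 mm tall (48 mm high in all). Starts flat on the bench. Point on the knob's axis, 24 mm above the underside (10 mm above the plate's top). x along its length, y across, z up. The same turned end for end.
- guide_slot (a point): Mouth of the guide's blind slot, in the plate's underside right below the knob, not seen from above: 16 mm long in x, 23 mm wide in y, 14 mm deep. It takes the jig's locating pin (12 mm). Plate and jig are oiled metal and slide easily on each other (friction about 0.25).
- jig_bed (a point): Drill jig, fixed: a channel 200 mm long, 96 mm wide inside (3 mm play each side of the guide) between steel walls with outward flared lips, tops 48 mm above the bench. A low end plate (30 mm) closes its +x end; the -x end, nearer the robot, is open. Point: channel's middle, on the top of the raised bed, 25 mm above the bench; x along the channel to the end plate, z up.
- pin_range (a point): Middle of the places where the locating pin may stand: 12 mm before to 12 mm beyond this point along the channel, on its centre line; just where is not told. The pin is fixed, steel, 12 mm diameter, chamfered, its tip 7 mm above the raised bed. This point is at tip height; axes as jig_bed. It stands in a dark slot 50 mm long.
- channel_mouth (a point): Middle of the channel's open end, at the raised bed's height. Laid in short of its seat, the guide rides on the pin's tip; let loose, it leans with its edge nearer the open end on the bed. Slid towards the end plate with the knob only loosely held, it drops flat on the bed by its own weight when its slot meets the pin, and then slides no farther.
- bed (a joint): The sprung bed, the aluminium floor of the channel: 0 = raised, 0.005 m = pressed fully down on its stop. It starts to go down at about 8 N and is fully down at about 13.5 N, the guide's own weight (at most 5 N) included, so it rises again when let go.
- driver_grip (a point): Bystander: screwdriver lying on the bench, to be left alone; point on its handle.
- oil_mid (a point): Bystander: white bottle 52 mm diameter, 130 mm tall, standing; point at its middle, 65 mm up.
- tray_in (a point): Bystander: grey parts tray 130 x 100 x 35 mm; point at the middle of its floor.
- offcut_mid (a point): Bystander: steel offcut 90 x 60 x 12 mm lying flat; point at its middle.
There are look-alikes about, which are no part of the job. Leave any orange or turquoise look-alike of the part that bears guide_mid alone.

How it is judged (in metres and radians):
On the way, in this order (a step that is already met when the one before it is completed fails the run):
1. the guide lies in the channel near its open end, lengthwise between the walls, short of the pin (x of guide_mid in the frame of jig_bed between -0.075 and -0.018 m and y of guide_mid in the frame of jig_bed between -0.008 and 0.008 m and z of guide_mid in the frame of jig_bed between 0.018 and 0.036 m and angle between the x axis of guide_mid and the x axis of jig_bed, either way round below 0.08 rad and angle between guide_mid's own z axis and vertical below 0.2 rad), for 0.1 s.
2. the guide has been slid along and has dropped flat over the pin (x of guide_mid in the frame of jig_bed between -0.017 and 0.017 m and y of guide_mid in the frame of jig_bed between -0.008 and 0.008 m and z of guide_mid in the frame of jig_bed between 0.015 and 0.0262 m and angle between the x axis of guide_mid and the x axis of jig_bed, either way round below 0.08 rad and angle between guide_mid's own z axis and vertical below 0.04 rad), for 0.1 s.
At the end, for the whole second after the job is handed in: The guide sits flat (within 0.04 rad) over the pin in the channel, its middle within 17 mm of the jig's middle along the channel, and the robot still holds it pressed down: the bed at least 4 of its 5 mm down, the robot touching the guide with more than 1.5 N, everything still (x of guide_mid in the frame of jig_bed between -0.017 and 0.017 m and y of guide_mid in the frame of jig_bed between -0.008 and 0.008 m and z of guide_mid in the frame of jig_bed between 0.015 and 0.0208 m and angle between the x axis of guide_mid and the x axis of jig_bed, either way round below 0.08 rad and angle between guide_mid's own z axis and vertical below 0.04 rad and value of joint bed above 0.004 m and linear speed of guide below 0.01 m/s and contact force between any of the fingers, the arm and guide above 1.5 N); the arm keeps its last pose, push and grip.
It fails at once if the screwdriver is moved more than 30 mm (distance of driver_grip from where it was at the start of the episode above 0.03 m).
It fails at once if the bottle is moved more than 30 mm (distance of oil_mid from where it was at the start of the episode above 0.03 m).
It fails at once if the tray is moved more than 30 mm (distance of tray_in from where it was at the start of the episode above 0.03 m).
It fails at once if the offcut is moved more than 30 mm (distance of offcut_mid from where it was at the start of the episode above 0.03 m).
It also fails if it takes over 48 s, if anything falls off the work surface, if the arm or the gripper's body presses on something with over 40 N, if the wrist force passes 120 N, or if a joint passes its speed limit or range.

## Working session

There is one attempt and no reset: what is moved stays moved. The work goes in short steps, Python scripts to look and compute and a tool call to move; the robot and the scene stay as the last step left them, time stands still between calls to the robot, and variables do not carry over. Pictures are saved under pics/ and viewed, and the job is handed in when it is done.

Besides the shell and the picture viewer there is one more tool, called in YAML: its name, and indented under it one key for each argument. send_rows: Moves the arm, as the interface text tells. Its arguments: {"type":"object","properties":{"commands":{"type":"array","items":{"type":"array"}}},"required":["commands"]}

```bash
mkdir -p pics; ls; python3 - <<'E'
from plant import sensors, snapshot, order, ctrl
import cv2, numpy as np
print(sensors.get_obs())
for n in ["scene","top"]:
    s=snapshot(n); cv2.imwrite(f"pics/{n}0.png",s["color"]); np.savez(f"{n}0.npz",**s); print(n,s["mtx"],s["xyz"],s["attitude"])
E
```

```text
pics
{'clock': 0.0, 'joint_pos': array([ 8.30253589e+01,  2.05911236e+01,  6.34223890e-01, -2.10174492e-02,
       -7.01366196e+01, -1.65064025e+01]), 'qvel': array([ 0.08557091, -0.07093498,  0.00767616, -0.0666486 , -0.02577058,
       -0.00890917]), 'tau': array([-7.04717295e-04, -5.82710302e+01,  2.93055314e+01,  6.99729145e+00,
        7.01461133e-03, -1.67542430e-04]), 'tool_pos': array([0.26878005, 0.61864026, 0.22562681]), 'orientation': array([-1.79992370e+02, -9.52793055e-02, -1.13488207e+02]), 'force': array([ 0.48927308, -0.11182757,  0.10462443]), 'moment': array([-0.01886519, -0.01464264,  0.00907474]), 'opening': 0.08797038187018529}
scene [[460.81747023   0.         325.60969845]
 [  0.         460.81747023 233.89293709]
 [  0.           0.           1.        ]] [ 1.22290975 -0.04775186  0.82706247] [-140.0691838     0.85923573   84.34817912]
top [[572.21292012   0.         322.06952271]
 [  0.         572.21292012 235.17857769]
 [  0.           0.           1.        ]] [0.47874906 0.01701725 1.17027901] [-173.29045224   -0.85063877  -91.59856886]
```

View pics/top0.png

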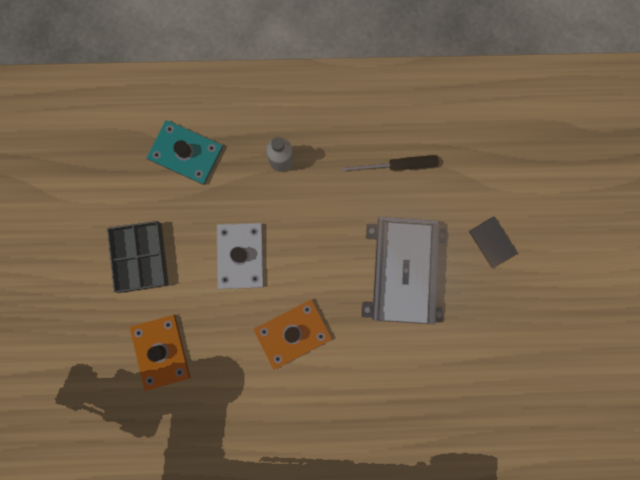

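View pics/scene0.png

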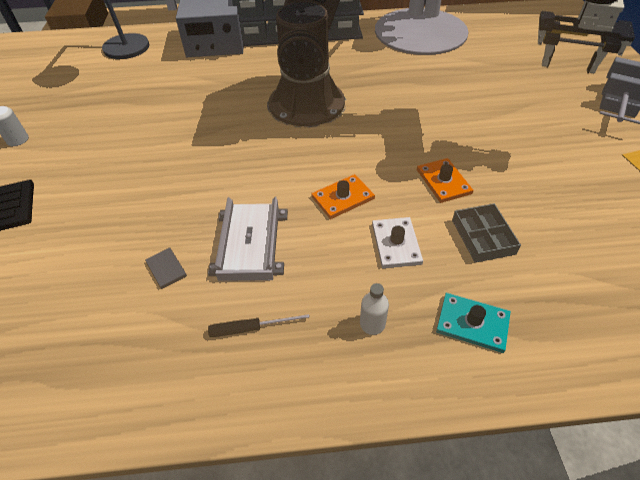

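Candidates in the top view: the aluminium plate at (240,256), orange plates at (292,335) and (157,353), and a turquoise plate at (183,151). The task describes bare aluminium, so I choose (240,256). The jig is at (406,271), with its open end towards the robot. Next I take a close crop and measure.

```bash
cat > h.py <<'E'
import numpy as np, cv2
from scipy.spatial.transform import Rotation as R
def load(n): return dict(np.load(n))
def world(s):
    K=s["mtx"]; v,u=np.mgrid[0:480,0:640]; z=s["z_map"]
    p=np.stack([(u-K[0,2])/K[0,0]*z,(v-K[1,2])/K[1,1]*z,z],-1)
    return p@R.from_euler("xyz",s["attitude"],degrees=True).as_matrix().T+s["xyz"]
def ray(s,uv,h):
    K=s["mtx"]; d=np.array([(uv[0]-K[0,2])/K[0,0],(uv[1]-K[1,2])/K[1,1],1])
    d=R.from_euler("xyz",s["attitude"],degrees=True).as_matrix()@d
    return s["xyz"]+d*(h-s["xyz"][2])/d[2]
E
python3 - <<'E'
from h import *
s=load("top0.npz"); im=s["color"]
c=np.hstack([cv2.resize(im[205:305,190:290],(400,400),interpolation=2),cv2.resize(im[205:345,350:460],(314,400),interpolation=2)])
cv2.imwrite("pics/crop0.png",c)
W=world(s)
print("bench z",np.median(W[300:450,350:600,2][..., ]))
hsv=cv2.cvtColor(im,cv2.COLOR_BGR2HSV)
def big(m,roi):
    z=np.zeros_like(m);x0,y0,x1,y1=roi;z[y0:y1,x0:x1]=m[y0:y1,x0:x1]
    n,l,st,ce=cv2.connectedComponentsWithStats(z); i=1+np.argmax(st[1:,4]); return (l==i).astype(np.uint8)
br=((hsv[...,1]<50)&(hsv[...,2]>130)).astype(np.uint8)
m=big(br,(190,205,290,305)); cs=max(cv2.findContours(m,0,2)[0],key=cv2.contourArea)
r=cv2.minAreaRect(cs); print(r); b=cv2.boxPoints(r); P=np.array([ray(s,q,.014) for q in b]); print(P, P.mean(0), [np.linalg.norm(P[i]-P[i-1]) for i in range(4)])
e=[P[i]-P[i-1] for i in range(4)]; L=max(e,key=np.linalg.norm); print("plate yaw",np.degrees(np.arctan2(L[1],L[0])))
# knob by height
k=(W[...,2]>.040).astype(np.uint8); k=big(k,(215,230,265,290)); q=W[k>0]; print("knob",q.mean(0),q.min(0),q.max(0),len(q))
# jig
roi=(slice(205,345),slice(350,460)); Wj=W[roi]
top=Wj[(Wj[...,2]>.040)&(Wj[...,2]<.06)]; print("walls",top.min(0),top.max(0),len(top))
m=big(br,(375,210,440,330)); cs=max(cv2.findContours(m,0,2)[0],key=cv2.contourArea); r=cv2.minAreaRect(cs);print(r)
P=np.array([ray(s,q,.025) for q in cv2.boxPoints(r)]);print(P,P.mean(0))
bed=Wj[(abs(Wj[...,2]-.025)<.004)];print("bed z",np.median(bed,0),len(bed))
for row in range(225,322,12): print(row,[ "%d:%.0f/%.0f"%(c,1000*W[row,c,2],1000*W[row,c,1]) for c in range(368,446,4)])
E
```

```text
bench z -0.0008098864665242456
((238.4757537841797, 255.432373046875), (64.36974334716797, 44.05680847167969), 88.69805145263672)
[[0.64330038 0.21166975 0.014     ]
 [0.6430457  0.1222159  0.014     ]
 [0.51238855 0.12126613 0.014     ]
 [0.51281478 0.20955698 0.014     ]] [0.57788735 0.16617719 0.014     ] [np.float64(0.1305026989195477), np.float64(0.08945420311700168), np.float64(0.13066059394675247), np.float64(0.08829187481905948)]
plate yaw -179.5835137342196
knob [0.57579007 0.16170396 0.05924727] [0.47874906 0.01701725 0.04047367] [0.59176713 0.17702877 1.17027901] 182
walls [ 0.43054038 -0.23729424  0.04000305] [ 0.63827996 -0.10251983  0.05221889] 913
((407.0511169433594, 272.52899169921875), (42.41497802734375, 95.65707397460938), 3.012787342071533)
[[ 0.44201688 -0.12065414  0.025     ]
 [ 0.63293931 -0.13857813  0.025     ]
 [ 0.62616493 -0.22429672  0.025     ]
 [ 0.43525248 -0.20469168  0.025     ]] [ 0.5340934  -0.17205517  0.025     ]
bed z [ 0.53526699 -0.170767    0.0244583 ] 4346
225 ['368:14/-98', '372:11/-107', '376:6/-116', '380:40/-120', '384:42/-127', '388:2
[... 1939 characters left out ...]
96', '424:24/-204', '428:22/-212', '432:43/-216', '436:48/-223', '440:-2/-242', '444:-2/-250']
309 ['368:16/-92', '372:10/-100', '376:46/-105', '380:38/-113', '384:22/-123', '388:24/-131', '392:23/-139', '396:25/-147', '400:24/-155', '404:22/-163', '408:22/-171', '412:25/-179', '416:28/-186', '420:22/-195', '424:29/-202', '428:23/-211', '432:44/-215', '436:12/-229', '440:12/-237', '444:-5/-249']
321 ['368:-3/-93', '372:-2/-101', '376:1/-108', '380:-3/-117', '384:-0/-125', '388:10/-132', '392:10/-140', '396:12/-147', '400:23/-154', '404:27/-161', '408:20/-170', '412:21/-178', '416:26/-185', '420:24/-193', '424:27/-201', '428:26/-209', '432:42/-214', '436:13/-228', '440:9/-237', '444:-4/-248']
```

View pics/crop0.png

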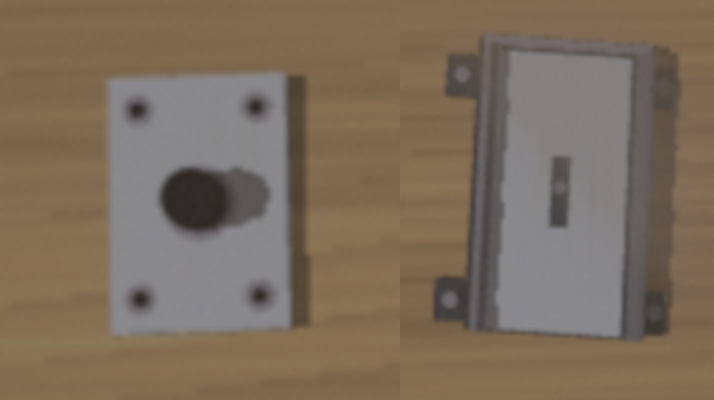

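The crop shows the silver plate with its knob at px (239,255). In the jig, the dark slot is centred near (406,272), with the pin tip as a lighter dot near (406,270.5). Next I refine the jig axis from the slot and the wall tops, and the knob from both views.

```bash
python3 - <<'E'
from h import *
s=load("top0.npz"); t=load("scene0.npz")
def dark(s,roi,thr,h,hmin=0):
    x0,y0,x1,y1=roi; g=cv2.cvtColor(s["color"],6)[y0:y1,x0:x1]
    m=(g<thr).astype(np.uint8); n,l,st,ce=cv2.connectedComponentsWithStats(m); i=1+np.argmax(st[1:,4])
    m=(l==i).astype(np.uint8); cs=cv2.findContours(m,0,2)[0]; cs=max(cs,key=cv2.contourArea)
    r=cv2.minAreaRect(cs+np.array([[x0,y0]])); print(roi,st[i],r[0],r[1],r[2]); B=np.array([ray(s,q,h) for q in cv2.boxPoints(r)])
    print(B.round(4).tolist(), "centre",ray(s,r[0],h).round(4)); return r
g=cv2.cvtColor(s["color"],6); print(g[255:290,398:414])
g2=cv2.cvtColor(t["color"],6); 
dark(s,(396,250,416,295),110,.025)
dark(t,(238,215,262,255),120,.025)
dark(s,(222,238,258,275),60,.048)
dark(t,(380,220,412,250),60,.03)
# wall crests
W=world(s)
for side,(a,b) in {"L":(372,390),"R":(426,446)}.items():
    pts=[]
    for r in range(224,318):
        seg=W[r,a:b]; 
        ok=seg[(seg[:,2]>.036)&(seg[:,2]<.06)]
        if len(ok): pts.append(ok.mean(0))
    pts=np.array(pts); p=np.polyfit(pts[:,0],pts[:,1],1); print(side,p,np.degrees(np.arctan(p[0])),"y at .535",np.polyval(p,.535))
c=np.hstack([cv2.resize(t["color"][190:290,200:300],(400,400),interpolation=2),cv2.resize(t["color"][200:280,360:440],(400,400),interpolation=2)]); cv2.imwrite("pics/crop1.png",c)
E
```

```text
[[131 130 130 130 130 130 129 129 130 130 130 129 129 130 130 130]
 [131 130 131 130 129 130 129 129 130 131 129 129 130 130 130 130]
 [131 130 130 131 130 130 129 129 129 130 130 130 129 130 130 129]
 [132 131 130 130 129 129 128 128 129 129 130 128 129 130 130 131]
 [132 131 130 131 128 122 116 116 116 118 119 121 127 130 130 130]
 [133 132 131 130 124 105  89  88  88  92  95 105 121 129 130 130]
 [133 131 132 130 123 104  84  83  83  86  87 102 122 129 130 130]
 [132 132 131 132 123 104  84  83  83  84  86 103 123 130 130 130]
 [132 132 132 131 122 101  83  81  81  83  86 106 128 131 130 131]
 [133 132 133 130 119  96  80  80  81  82  86 108 127 130 130 130]
 [133 132 132 131 119  95  81  79  81  82  85 108 128 130 130 130]
 [134 132 133 131 119  94  79  79  81  81  85 108 128 130 130 131]
 [134 133 133 131 117  92  82  84  84  83  85 109 129 131 130 130]
 [134 134 134 132 115  88  87  91  91  88  88 111 129 131 132 132]
 [134 134 134 132 115  93  93  98 100  96  92 111 130 131 132 130]
 [134 133 134 133 117  96  97 101 104 101  95 111 130 132 132 131]
 [134 134 135 132 117  92  9
[... 1715 characters left out ...]
, -0.16, 0.025], [0.5603, -0.1648, 0.025]] centre [ 0.5361 -0.1682  0.025 ]
(222, 238, 258, 275) [  9  10  16  14 186] (238.5, 254.5) (13.0, 15.0) 90.0
[[0.5896, 0.1763, 0.048], [0.5888, 0.1469, 0.048], [0.5632, 0.1472, 0.048], [0.564, 0.1766, 0.048]] centre [0.5764 0.1617 0.048 ]
(380, 220, 412, 250) [15 13  9 11 27] (400.1961975097656, 239.31922912597656) (4.911524772644043, 12.191104888916016) 37.87498474121094
[[0.5997, 0.1552, 0.03], [0.5742, 0.1773, 0.03], [0.5838, 0.1841, 0.03], [0.6091, 0.1621, 0.03]] centre [0.5918 0.1696 0.03  ]
L [-0.09370464 -0.06495991] -5.353248677189527 y at .535 -0.11509188966544283
R [-0.09355115 -0.1731409 ] -5.344530853691991 y at .535 -0.22319076654744774
```

View pics/crop1.png

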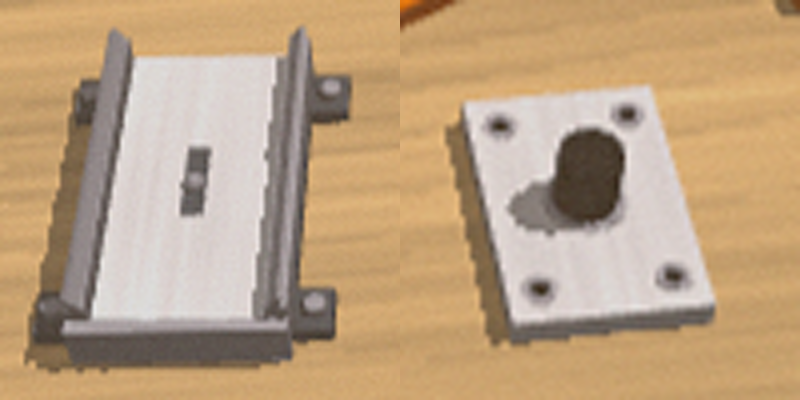

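Measured values:
- **Knob:** about (0.576, 0.164), plate yaw about 0.5°. The plate measures 130 x 89 mm, which matches the description.
- **Jig:** bed centre about (0.535, -0.1688), yaw about -5.4°, walls about 108 mm across the lips.
- **Pin:** about +3.5 mm along the channel.

I'll put the jaws along x so they stay clear of the walls.

send_rows:
  commands:
    - [0,[0.112,-0.165,-0.02],[0,0,-0.0168]]
    - [0,[0.112,-0.165,-0.02],[0,0,-0.0168]]
    - [0,[0.112,-0.165,-0.02],[0,0,-0.0168]]
    - [0,[0.112,-0.165,-0.02],[0,0,-0.0168]]
    - [0,[0.112,-0.165,-0.02],[0,0,-0.0168]]
    - [0,[0.112,-0.165,-0.02],[0,0,-0.0168]]
    - [0,[0.112,-0.165,-0.02],[0,0,-0.0168]]
    - [0,[0.112,-0.165,-0.02],[0,0,-0.0168]]
    - [0,[0.112,-0.165,-0.02],[0,0,-0.0168]]
    - [0,[0.112,-0.165,-0.02],[0,0,-0.0168]]

```text
clock: 1.1
tool_pos: [0.543, 0.2059, 0.1717]
orientation: [-179.9, -0.3, -175.7]
force: [1.1, 0.9, -0.5]
opening: 0.0876
```

send_rows:
  commands:
    - [0,[0.132,-0.168,-0.1],[0,0,-0.0105]]
    - [0,[0,0,0],[0,0,0]]
    - [0,[0,0,0],[0,0,0]]

```text
clock: 1.4
tool_pos: [0.5727, 0.1641, 0.1488]
orientation: [-179.8, -0.4, 179.7]
force: [-0.3, 0.0, 0.5]
opening: 0.0874
```

```bash
python3 - <<'E'
from plant import sensors, snapshot, order, ctrl
import cv2, numpy as np
s=snapshot("wrist"); cv2.imwrite("pics/w1.png",s["color"]); np.savez("w1.npz",**s); print(s["mtx"],s["xyz"],s["attitude"])
o=sensors.get_obs();print(o["tool_pos"],o["orientation"],o["clock"])
E
```

```text
[[371.64829954   0.         319.12673982]
 [  0.         371.64829954 243.92322777]
 [  0.           0.           1.        ]] [0.57337667 0.08531564 0.30685527] [163.36977165  -0.48188149 179.70930341]
[0.57207013 0.1642939  0.14841072] [-179.80109055   -0.49596705  179.72889926] 1.45
```

View pics/w1.png

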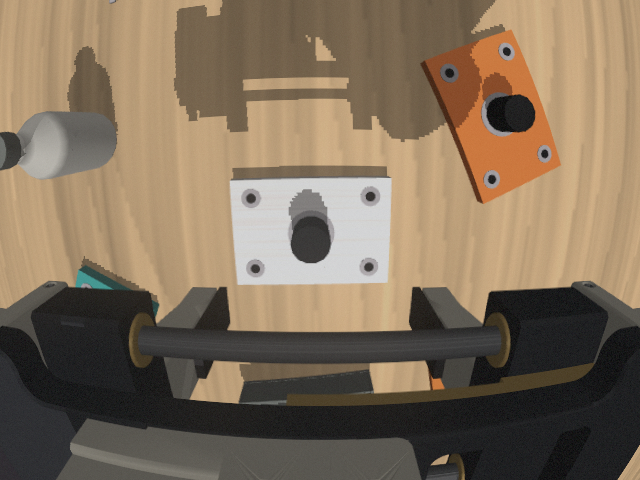

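The wrist view shows the silver plate between the fingers, its knob top near (311,245), clear of the orange plate at the upper right. I cast that ray to locate the knob.

```bash
cat >> h.py <<'E'
def fray(s,uv,h):
    K=s["mtx"]; a=np.array([(uv[0]-K[0,2]),(uv[1]-K[1,2])]); r=np.hypot(*a); th=r/K[0,0]
    d=np.array([*(a/max(r,1e-9)*np.sin(th)),np.cos(th)])
    d=R.from_euler("xyz",s["attitude"],degrees=True).as_matrix()@d
    return s["xyz"]+d*(h-s["xyz"][2])/d[2]
E
python3 - <<'E'
from h import *
s=load("w1.npz")
print("knobtop",fray(s,(311,244),.048))
for c in [(231,178),(391,177),(388,283),(238,284)]: print(fray(s,c,.014))
for c in [(251,198),(370.5,196.5),(368.5,267),(255.5,268)]: print("bush",fray(s,c,.014))
E
```

```text
knobtop [0.57750001 0.1626587  0.048     ]
[0.64174205 0.11709931 0.014     ]
[0.51361296 0.1174001  0.014     ]
[0.51202388 0.20849263 0.014     ]
[0.64178325 0.20848318 0.014     ]
bush [0.62597563 0.13382519 0.014     ]
bush [0.52993875 0.13340687 0.014     ]
bush [0.5297327  0.19347323 0.014     ]
bush [0.62535887 0.19367692 0.014     ]
```

send_rows:
  commands:
    - [0,[0.022,-0.003,-0.12],[0,0.0014,0]]
    - [0,[0,0,-0.12],[0,0,0]]
    - [0,[0,0,-0.12],[0,0,0]]
    - [0,[0,0,-0.08],[0,0,0]]
    - [0,[0,0,0],[0,0,0]]

```text
clock: 1.95
tool_pos: [0.5767, 0.1698, 0.0384]
orientation: [180.0, -0.7, -179.7]
force: [-0.3, -0.6, 0.3]
opening: 0.0872
```

send_rows:
  commands:
    - [0,[0.004,-0.026,-0.05],[0,0.0016,0]]
    - [0,[0,0,-0.03],[0,0,0]]
    - [0,[0,0,0],[0,0,0]]
    - [0,[0,0,0],[0,0,0]]

```text
clock: 2.35
tool_pos: [0.5789, 0.1659, 0.0202]
orientation: [179.9, -1.1, -179.4]
force: [0.8, 0.2, -0.4]
opening: 0.0874
```

send_rows:
  commands:
    - [0,[-0.005,-0.011,-0.006],[0,-0.0031,-0.0015]]
    - [0,[0,0,0],[0,0,0]]
    - [1,[0,0,0],[0,0,0]]
    - [1,[0,0,0],[0,0,0]]
    - [1,[0,0,0],[0,0,0]]
    - [1,[0,0,0],[0,0,0]]
    - [1,[0,0,0],[0,0,0]]
    - [1,[0,0,0],[0,0,0]]

```text
clock: 3.15
tool_pos: [0.5801, 0.1644, 0.0221]
orientation: [179.7, 0.2, -179.9]
force: [-0.0, -0.4, 0.2]
opening: 0.0454
```

send_rows:
  commands:
    - [1,[0,-0.004,-0.014],[0,0,0]]
    - [1,[0,0,0],[0,0,0]]
    - [1,[0,0,0],[0,0,0]]
    - [1,[0,0,0],[0,0,0]]

```text
clock: 3.55
tool_pos: [0.5798, 0.1632, 0.018]
orientation: [179.8, 0.2, -179.9]
force: [-1.2, 0.1, 1.4]
opening: 0.0298
```

The jaws closed on the knob at 29.8 mm. Lifting.

send_rows:
  commands:
    - [1,[0,0,0.04],[0,0,0]]
    - [1,[0,0,0.12],[0,0,0]]
    - [1,[0,0,0.16],[0,0,0]]
    - [1,[0,0,0.16],[0,0,0]]
    - [1,[0,0,0],[0,0,0]]

```text
clock: 4.05
tool_pos: [0.5756, 0.1608, 0.14]
orientation: [-180.0, -0.3, 180.0]
force: [1.3, 1.3, -3.7]
opening: 0.0294
```

```bash
python3 - <<'E'
from plant import sensors, snapshot, order, ctrl
import cv2, numpy as np
s=snapshot("wrist"); cv2.imwrite("pics/w2.png",s["color"]); np.savez("w2.npz",**s)
o=sensors.get_obs();print(o["tool_pos"],o["orientation"],o["clock"],o["force"],o["opening"])
E
```

```text
[0.57386933 0.16027767 0.13707572] [-179.92590991   -0.53379082  179.93235086] 4.1 [-0.05257695 -0.42099456 -4.88317674] 0.02933183007663371
```

View pics/w2.png

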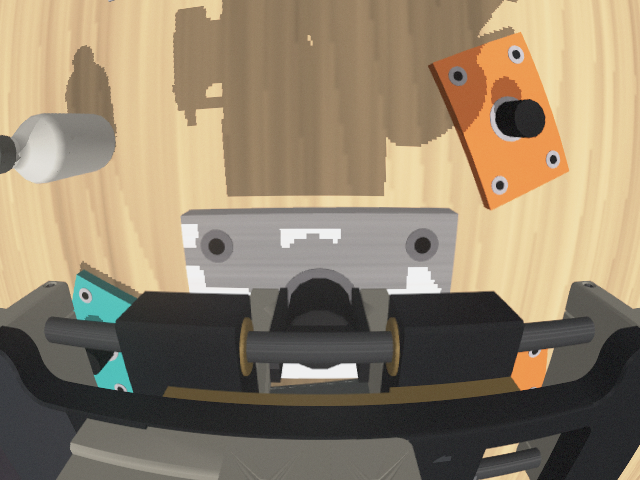

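The plate is held at about 4.9 N and square to the jaws. Carrying it over to the channel mouth.

send_rows:
  commands:
    - [1,[-0.03,-0.1,0],[0,0,-0.0018]]
    - [1,[-0.037,-0.16,0],[0,0,-0.0018]]
    - [1,[-0.037,-0.16,0],[0,0,-0.0018]]
    - [1,[-0.037,-0.16,0],[0,0,-0.0018]]
    - [1,[-0.037,-0.16,0],[0,0,-0.0018]]
    - [1,[-0.037,-0.16,0],[0,0,-0.0018]]
    - [1,[-0.037,-0.16,0],[0,0,-0.0018]]
    - [1,[-0.03,-0.14,0],[0,0,-0.0018]]
    - [1,[-0.02,-0.08,0],[0,0,-0.0018]]
    - [1,[0,0,0],[0,0,0]]
    - [1,[0,0,0],[0,0,0]]

```text
clock: 5.2
tool_pos: [0.4752, -0.175, 0.1209]
orientation: [-179.8, -2.3, 173.5]
force: [0.4, 0.8, -5.7]
opening: 0.0297
```

send_rows:
  commands:
    - [1,[0.05,0.02,0.01],[0,-0.0032,0.0015]]
    - [1,[0.046,0.02,0.01],[0,-0.0032,0.0015]]
    - [1,[0,0,0.004],[0,0,0]]
    - [1,[0,0,0.004],[0,0,0]]

```text
clock: 5.6
tool_pos: [0.4999, -0.1623, 0.1265]
orientation: [179.9, -0.0, 174.8]
force: [0.8, 0.4, -4.3]
opening: 0.0296
```

```bash
python3 - <<'E'
from plant import sensors, snapshot, order, ctrl
import cv2, numpy as np
s=snapshot("top"); cv2.imwrite("pics/t3.png",s["color"][180:380,320:520].repeat(3,0).repeat(3,1)); np.savez("t3.npz",**s)
s=snapshot("wrist"); cv2.imwrite("pics/w3.png",s["color"]); np.savez("w3.npz",**s)
o=sensors.get_obs();print(o["tool_pos"],o["orientation"],o["clock"],o["force"],o["opening"])
E
```

```text
[ 0.49997508 -0.16256055  0.12674115] [1.79938574e+02 6.23095008e-03 1.74770791e+02] 5.7 [ 0.28321654  0.31241733 -4.78185609] 0.0297284187889179
```

View pics/w3.png

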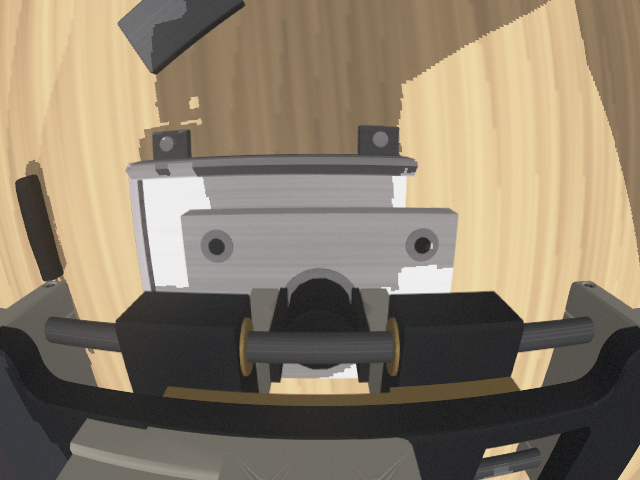

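View pics/t3.png

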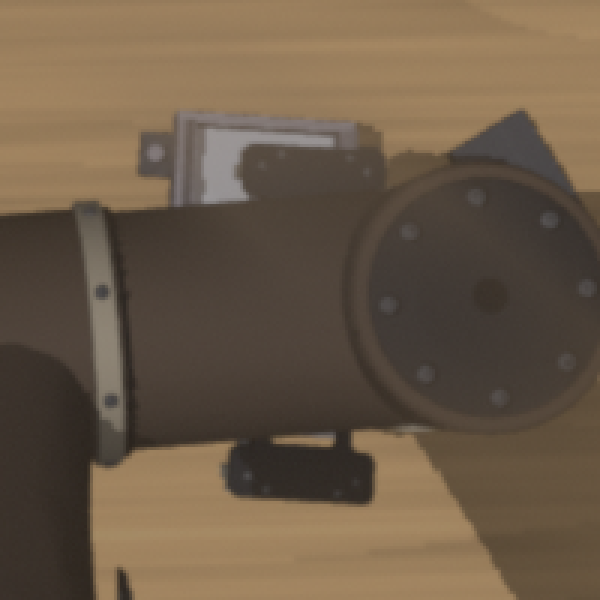

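The wrist view shows the plate over the channel, with the -y wall lip running from (130,163) to (415,158). The end plate is on the left near x=137. I check the wall and plate yaw from this view.

```bash
python3 - <<'E'
from h import *
s=load("w3.npz")
def ln(n,a,b,h):
    A,B=fray(s,a,h),fray(s,b,h);print(n,A.round(4),B.round(4),np.degrees(np.arctan2(*(A-B)[1::-1])))
ln("lip top inner",(200,163),(400,161),.048)
ln("lip top outer",(140,162),(410,157.5),.048)
ln("bed/wall foot",(160,177),(400,176),.025)
h=.1267-.018+.014
ln("plate top edge",(185,214),(455,213),h)
cv2.imwrite("pics/w3c.png",cv2.resize(s["color"][120:310,110:480],(740,380),interpolation=2))
E
```

```text
lip top inner [ 0.572  -0.2322  0.048 ] [ 0.4425 -0.2207  0.048 ] -5.059028449496783
lip top outer [ 0.6161 -0.2394  0.048 ] [ 0.4357 -0.2226  0.048 ] -5.323092412579136
bed/wall foot [ 0.613  -0.2255  0.025 ] [ 0.4382 -0.208   0.025 ] -5.717894574569608
plate top edge [ 0.558  -0.2127  0.1227] [ 0.4329 -0.2018  0.1227] -4.966218855940014
```

View pics/w3c.png

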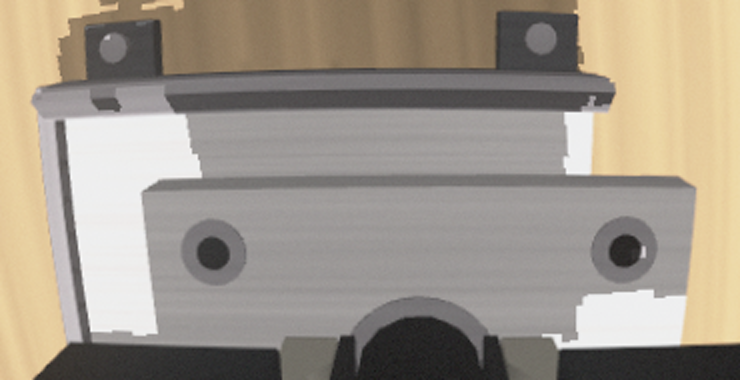

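send_rows:
  commands:
    - [1,[-0.003,-0.011,-0.08],[0,0,-0.001]]
    - [1,[0,0,-0.08],[0,0,0]]
    - [1,[0,0,-0.02],[0,0,0]]
    - [1,[0,0,0.003],[0,0,0]]
    - [1,[0,0,0.003],[0,0,0]]

```text
clock: 6.2
tool_pos: [0.4999, -0.1648, 0.0838]
orientation: [180.0, 0.1, 174.5]
force: [0.5, -0.1, -4.3]
opening: 0.0295
```

send_rows:
  commands:
    - [1,[0,-0.004,-0.04],[0,0,0]]
    - [1,[0,0,-0.04],[0,0,0]]
    - [1,[0,0,-0.03],[0,0,0]]
    - [1,[0,0,0.003],[0,0,0]]
    - [1,[0,0,0.003],[0,0,0]]

```text
clock: 6.7
tool_pos: [0.5011, -0.166, 0.0573]
orientation: [179.9, 0.3, 174.5]
force: [0.1, -0.9, -3.9]
opening: 0.0294
```

send_rows:
  commands:
    - [1,[0,0.001,-0.016],[0,0,0]]
    - [1,[0,0,-0.012],[0,0,0]]
    - [1,[0,0,0],[0,0,0]]
    - [1,[0,0,0],[0,0,0]]

```text
clock: 7.1
tool_pos: [0.5016, -0.1657, 0.0502]
orientation: [179.9, 0.3, 174.5]
force: [-0.9, 0.2, -4.8]
opening: 0.0293
```

```bash
python3 - <<'E'
from plant import sensors, snapshot, order, ctrl
import cv2, numpy as np
s=snapshot("wrist"); cv2.imwrite("pics/w4.png",s["color"]); np.savez("w4.npz",**s)
o=sensors.get_obs();print(o["tool_pos"],o["orientation"],o["clock"],o["force"],o["opening"])
E
```

```text
[ 0.50156285 -0.16573587  0.05022786] [179.94937683   0.31977698 174.53263848] 7.15 [-0.14740201  0.15145363 -5.23936086] 0.029483587538213545
```

View pics/w4.png

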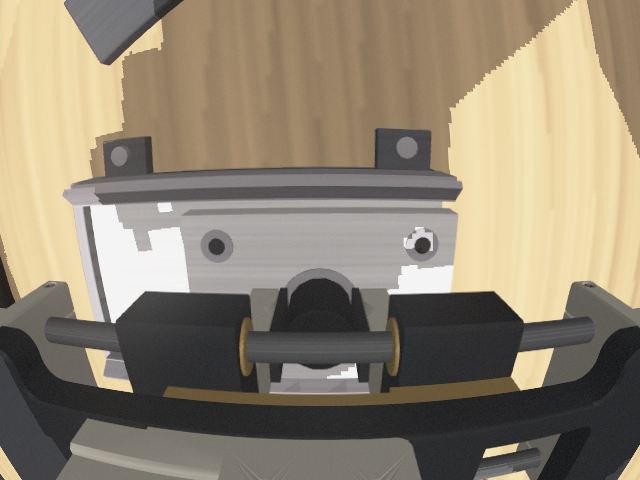

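The plate lies in the channel between the walls, its near edge (px x≈457) flush with the channel end (px≈460). Its centre is at jig x≈-0.034. Now I loosen the grip to about 37 mm.

send_rows:
  commands:
    - [0.58,[0,0,0],[0,0,0]]
    - [0.58,[0,0,0],[0,0,0]]
    - [0.58,[0,0,0],[0,0,0]]
    - [0.58,[0,0,0.002],[0,0,0]]

```text
clock: 7.55
tool_pos: [0.5038, -0.166, 0.0528]
orientation: [180.0, 0.6, 174.6]
force: [-0.0, -0.0, -0.2]
opening: 0.0367
```

```bash
python3 - <<'E'
from plant import sensors, snapshot, order, ctrl
import cv2, numpy as np
s=snapshot("wrist"); cv2.imwrite("pics/w5.png",s["color"]); np.savez("w5.npz",**s)
s=snapshot("scene"); cv2.imwrite("pics/s5.png",cv2.resize(s["color"][180:310,180:330],(750,600),interpolation=2))
o=sensors.get_obs();print(o["tool_pos"],o["orientation"],o["clock"],o["force"],o["opening"])
E
```

```text
[ 0.50369441 -0.1659717   0.05275365] [179.96568309   0.57068923 174.58950747] 7.65 [ 0.00930189  1.25995801 -0.27020549] 0.037149505048205335
```

View pics/w5.png

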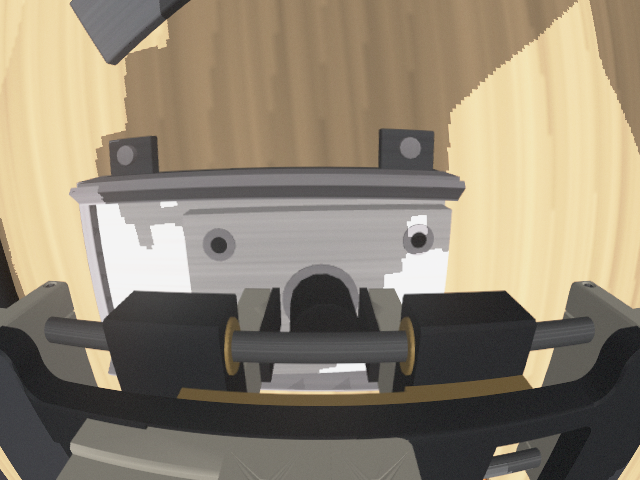

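View pics/s5.png

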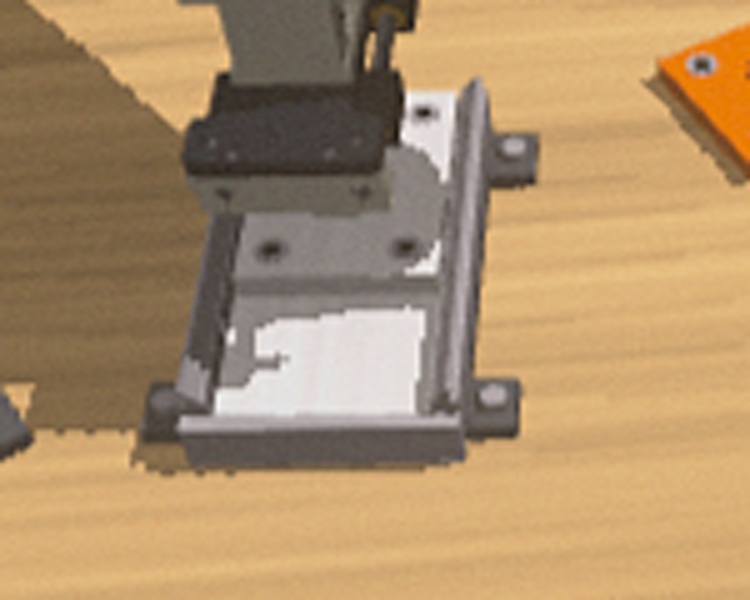

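The scene view shows the plate loose in the channel between both walls, its far edge raised on the pin. Now I slide it along the channel axis.

send_rows:
  commands:
    - [0.58,[0.012,-0.001,0],[0,0.0016,0]]
    - [0.58,[0.02,-0.002,0],[0,0,0]]
    - [0.58,[0.02,-0.002,0],[0,0,0]]
    - [0.58,[0.02,-0.002,0],[0,0,0]]
    - [0.58,[0.012,-0.001,0],[0,0,0]]

```text
clock: 8.15
tool_pos: [0.5252, -0.1682, 0.0526]
orientation: [-180.0, -0.2, 174.6]
force: [-1.5, 0.1, 1.8]
opening: 0.037
```

send_rows:
  commands:
    - [0.58,[0.01,-0.001,0],[0,0,0]]
    - [0.58,[0.01,-0.001,0],[0,0,0]]
    - [0.58,[0.008,-0.001,0],[0,0,0]]
    - [0.58,[0.008,-0.001,0],[0,0,0]]

```text
clock: 8.55
tool_pos: [0.5356, -0.1693, 0.0524]
orientation: [-180.0, -0.2, 174.6]
force: [3.2, -0.4, -0.4]
opening: 0.0369
```

send_rows:
  commands:
    - [0.58,[0.007,-0.001,0],[0,0,0]]
    - [0.58,[0.007,-0.001,0],[0,0,0]]

```text
clock: 8.75
tool_pos: [0.5401, -0.1699, 0.0526]
orientation: [-180.0, -0.1, 174.6]
force: [-0.7, -0.3, -0.4]
opening: 0.0369
```

```bash
python3 - <<'E'
from plant import sensors, snapshot, order, ctrl
import cv2, numpy as np
s=snapshot("wrist"); cv2.imwrite("pics/w6.png",s["color"]); np.savez("w6.npz",**s)
s=snapshot("scene"); cv2.imwrite("pics/s6.png",cv2.resize(s["color"][180:310,180:330],(750,600),interpolation=2))
o=sensors.get_obs();print(o["tool_pos"],o["orientation"],o["clock"],o["force"],o["opening"])
E
```

```text
[ 0.54015709 -0.16986733  0.05254385] [-1.79963241e+02 -8.46691164e-02  1.74596172e+02] 8.85 [-0.17706205 -1.58676104  0.86705489] 0.03686053163361626
```

View pics/w6.png

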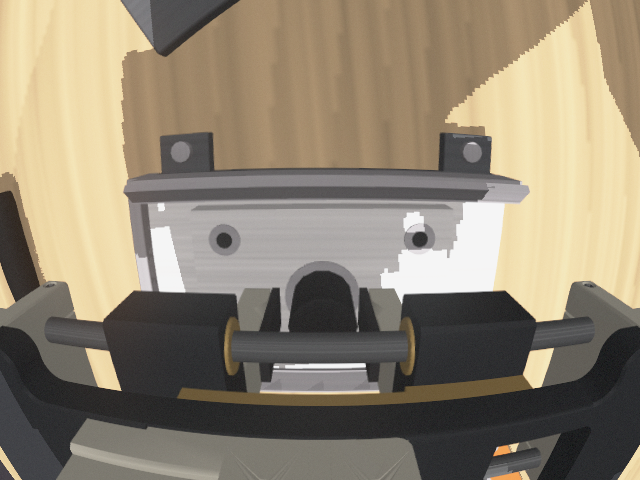

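View pics/s6.png

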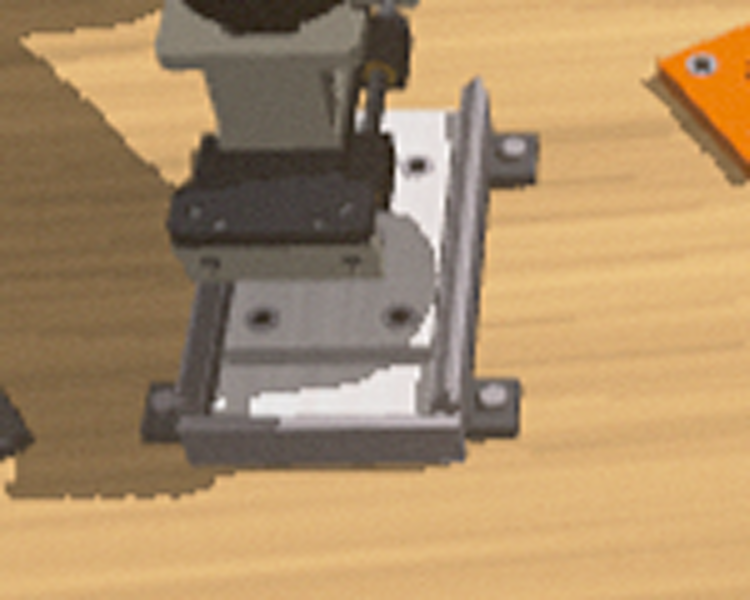

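The two visible bushes, (224,240) and (420,239), now sit level, where before they were at rows 244 and 239. I check the plate's position and tilt.

```bash
python3 - <<'E'
from h import *
for n,a,b in [("w5.npz",(218.5,244.5),(418.5,239.5)),("w6.npz",(224,240),(420,239))]:
    s=load(n)
    for h in (.039,.043,.046):
        A,B=fray(s,a,h),fray(s,b,h); m=(A+B)/2; d=(A-B)
        print(n,h,A.round(4),B.round(4),"len",np.linalg.norm(d).round(4),"yaw",np.degrees(np.arctan2(d[1],d[0])).round(2),"mid jig x",((m-[.535,-.169,0])@[.9956,-.0941,0]).round(4),"jig y",((m-[.535,-.169,0])@[.0941,.9956,0]).round(4))
s=load("w6.npz")
g=s["z_map"]; 
def cam(u,v):
    K=s["mtx"];a=np.array([u-K[0,2],v-K[1,2]]);r=np.hypot(*a);th=r/K[0,0];d=np.array([*(a/r*np.sin(th)),np.cos(th)]);d/=d[2]
    return R.from_euler("xyz",s["attitude"],degrees=True).as_matrix()@(d*g[v,u])+s["xyz"]
P=np.array([cam(u,v) for v in range(216,280,2) for u in range(195,450,3) if g[v,u]>0])
ok=abs(P[:,2]-.042)<.012;P=P[ok]
A=np.c_[P[:,:2]-[.535,-.19],np.ones(len(P))];c=np.linalg.lstsq(A,P[:,2],rcond=None)[0];print(c,len(P))
E
```

```text
w5.npz 0.039 [ 0.5509 -0.1975  0.039 ] [ 0.4523 -0.1911  0.039 ] len 0.0988 yaw -3.73 mid jig x -0.0309 jig y -0.0283
w5.npz 0.043 [ 0.5496 -0.1986  0.043 ] [ 0.4533 -0.1924  0.043 ] len 0.0965 yaw -3.73 mid jig x -0.0309 jig y -0.0295
w5.npz 0.046 [ 0.5486 -0.1995  0.046 ] [ 0.4541 -0.1933  0.046 ] len 0.0947 yaw -3.73 mid jig x -0.0309 jig y -0.0304
w6.npz 0.039 [ 0.5836 -0.2036  0.039 ] [ 0.4877 -0.195   0.039 ] len 0.0964 yaw -5.11 mid jig x 0.0035 jig y -0.0301
w6.npz 0.043 [ 0.5825 -0.2047  0.043 ] [ 0.4887 -0.1963  0.043 ] len 0.0941 yaw -5.11 mid jig x 0.0036 jig y -0.0313
w6.npz 0.046 [ 0.5816 -0.2055  0.046 ] [ 0.4895 -0.1972  0.046 ] len 0.0924 yaw -5.11 mid jig x 0.0036 jig y -0.0321
[0.00034229 0.01130386 0.03891421] 2703
```

The plate is flat on the bed: top plane at z=0.0389 (expected 0.039), slope about 0, jig x≈+0.0035, which matches the pin estimate. Next I lower around the knob, re-centre, grip and press.

send_rows:
  commands:
    - [0.58,[-0.006,0.001,-0.015],[0,0,0]]
    - [0.58,[0,0,-0.018],[0,0,0]]
    - [0.58,[0,0,-0.006],[0,0,0]]
    - [0.58,[0,0,0],[0,0,0]]

```text
clock: 9.25
tool_pos: [0.5381, -0.1696, 0.0418]
orientation: [-180.0, -0.1, 174.6]
force: [0.1, -0.2, 0.2]
opening: 0.037
```

send_rows:
  commands:
    - [1,[0,0,0],[0,0,0]]
    - [1,[0,0,0],[0,0,0]]
    - [1,[0,0,0],[0,0,0]]
    - [1,[0,0,0],[0,0,0]]

```text
clock: 9.65
tool_pos: [0.5381, -0.1696, 0.0417]
orientation: [-180.0, -0.1, 174.6]
force: [0.4, -0.1, -0.7]
opening: 0.0294
```

send_rows:
  commands:
    - [1,[0,0,-0.008],[0,0,0]]
    - [1,[0,0,-0.008],[0,0,0]]
    - [1,[0,0,-0.004],[0,0,0]]

```text
clock: 9.95
tool_pos: [0.5383, -0.1697, 0.0379]
orientation: [-179.9, -0.1, 174.6]
force: [-3.3, 1.7, 7.7]
opening: 0.0293
```

send_rows:
  commands:
    - [1,[0,0,-0.006],[0,0,0]]
    - [1,[0,0,-0.004],[0,0,0]]
    - [1,[0,0,-0.003],[0,0,0]]

```text
clock: 10.25
tool_pos: [0.5388, -0.1699, 0.0366]
orientation: [-179.9, 0.0, 174.7]
force: [-2.8, 1.1, 9.2]
opening: 0.0293
```

send_rows:
  commands:
    - [1,[-0.002,0,-0.006],[0,0,0]]
    - [1,[-0.002,0,-0.006],[0,0,0]]

```text
clock: 10.45
tool_pos: [0.5393, -0.1702, 0.0365]
orientation: [-179.9, 0.2, 174.8]
force: [-3.5, 2.3, 15.5]
opening: 0.0292
```

```bash
python3 - <<'E'
from plant import sensors, snapshot, order, ctrl
from h import *
for i in range(6):
    s=snapshot("wrist"); o=sensors.get_obs();print(o["tool_pos"].round(4),o["force"].round(1),o["clock"])
cv2.imwrite("pics/w7.png",s["color"]); np.savez("w7.npz",**s)
g=s["z_map"]
def cam(u,v):
    K=s["mtx"];a=np.array([u-K[0,2],v-K[1,2]]);r=np.hypot(*a);th=r/K[0,0];d=np.array([*(a/r*np.sin(th)),np.cos(th)]);d/=d[2]
    return R.from_euler("xyz",s["attitude"],degrees=True).as_matrix()@(d*g[v,u])+s["xyz"]
P=np.array([cam(u,v) for v in range(216,280,2) for u in range(195,450,3) if g[v,u]>0])
P=P[abs(P[:,2]-.036)<.01]
A=np.c_[P[:,:2]-[.535,-.19],np.ones(len(P))];print(np.linalg.lstsq(A,P[:,2],rcond=None)[0],len(P))
E
```

```text
[ 0.5393 -0.1702  0.0365] [-3.3  2.1 13.1] 10.5
[ 0.5393 -0.1702  0.0365] [-2.1  1.  14.6] 10.55
[ 0.5393 -0.1702  0.0366] [-2.5  2.1 14.5] 10.6
[ 0.5393 -0.1702  0.0366] [-3.3  1.7 14.9] 10.65
[ 0.5393 -0.1702  0.0366] [-2.9  1.6 14.7] 10.7
[ 0.5393 -0.1702  0.0366] [-3.5  2.  14.4] 10.75
[-0.00019417 -0.00218915  0.03370479] 2705
```

View pics/w7.png

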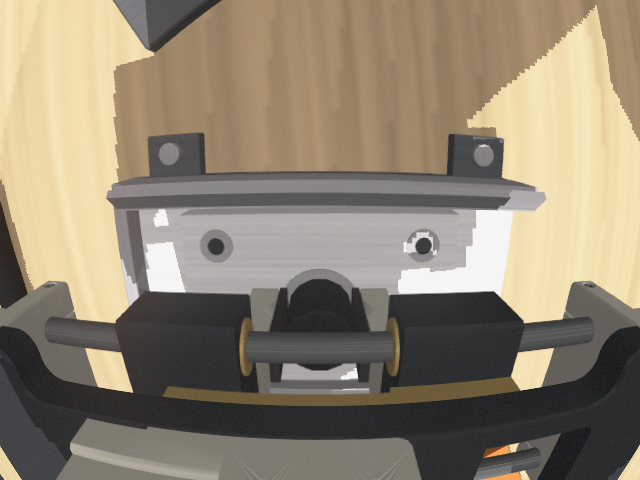

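The plate top is at z=0.0337, about 5.2 mm below its raised height. It is flat and still, with a steady 14.5 N press plus the plate's weight. Handing in.

```bash
python3 - <<'E'
from plant import order
print(order.close_job())
E
```

```text
the job is handed in; nothing more can be done
None
```

I picked up the aluminium guide by its knob and laid it in the channel with its near edge flush with the open end, at jig x about -34 mm. I loosened the grip and slid the guide along until it dropped over the pin. Then I re-gripped the knob, pressed the guide down and handed the job in, still pressing, at about 10.75 s.

| Last check | Result |
|---|---|
| Plate top height | 0.0389 m when dropped (0.039 expected), 0.0337 m when pressed, so the bed is about 5 mm down on its stop |
| Flatness | slope about 0.002 rad |
| Position along the channel | about +3.5 mm, measured just after the drop; it matches where I saw the pin |
| Yaw | about 0.3° off the channel axis, also measured just after the drop |
| Press force | steady at about 14.5 N on top of the plate's weight of about 5 N, tool still |

- **Sideways force:** 3–4 N remained on the tool while pressing, and the tool crept about 1 mm towards the end plate. I did not re-measure the guide's channel position after that.
- **Bystanders:** I did not check their positions afterwards. The arm's path stayed clear of them.
- **Verdict:** no check failed or disagreed, and the hand-in gave no verdict.

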